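# Close the pressure cooker and screw its lid down

### The job

Close the pressure cooker: lay the steel lid in its mouth so that it sits flat on the rubber gasket, swing the bridge bar clockwise over it until it is fully home against the stop of its hook, then turn the bar's black hand knob clockwise until you feel it bite on the lid and from there give it one eighth of a turn (45 degrees) more, so that the gasket is pinched but not crushed. Let go of everything and leave the other things on the worktop where they stand.

Things in the scene. Friction and masses are not known exactly. Their poses are not given: they have to be found in the camera images.
- cooker: Fixed steel pressure-cooker pot, open, 191 mm across, rim 112 mm high (inner radius 90 mm). Origin: centre of its underside. Black loop handles reach 139 mm out along its x axis, 76 to 92 mm high. Hinge post at its +y side; hook at its -y side, 98 to 120 mm from the centre, up to 177 mm high. The gasket's top lies 8 mm below the rim (up to 2 mm more or less).
- mouth (a point): Centre of the pot's mouth at the height of its rim, z = 112 mm; axes as the cooker's.
- lid: Loose round steel lid, 170 mm across, 0.45 kg, on the worktop. Origin: centre of its underside. Plate 5 mm thick, 9.5 mm in the middle, where a round steel boss 36 mm across rises to 32 mm above the underside: grip it there; the screw's foot presses on it. Black valve, 28 mm high, 62 mm out on its x axis. Seated, the origin is 102 to 106 mm up, with 5 mm of play to the rim.
- hinge_pin (a point): Point on the upright hinge axis of the bridge bar, 160 mm above the worktop, at the pot's +y side.
- bridge (a joint): Angle of the bridge bar (rad): 0 = home across the lid, pointing along the cooker's -y axis, against the stop in the hook; grows anticlockwise seen from above as it swings out, to 1.9; it starts at 1.4 to 1.8. The hinge is stiff (0.35 N m) and stays where it is left.
- bar_spot (a point): Point in the middle of the bridge bar's section, 168 mm from the hinge axis, between knob and free end: a good place to push or pinch. The bar is steel, 22 mm wide and 12 mm thick (154 to 166 mm above the worktop), its round end 231 mm from the hinge; -y axis: along the bar away from the hinge.
- knob_grip (a point): Middle of the black hand knob's bar-shaped grip, on the screw's upright axis, 112 mm from the hinge; at the start 34 mm above the bar's top face. The grip is 64 mm long (this point's x axis), 16 mm wide (its y axis), 26 mm high: from 16 mm below to 10 mm above this point. It gives a little on the screw and springs back up to 0.12 rad when let go after tightening.
- screw: Screw with its knob and foot (disc 28 mm across under the bar), on the bar; origin on its axis. It sinks 3.2 mm per rad of clockwise turn. Turns freely (under 0.06 N m) until the foot meets the lid's boss, 0.4 to 1.8 rad after the start (not to be told from readings); there the torque climbs to about 0.13 N m within 0.25 rad, then by some 0.1 N m per rad. It stays where it is left.
- spice_jar: Spice jar with a red cap, 45 mm across, 106 mm high; leave alone.
- tin: Small tin, 57 mm across, 72 mm high; leave alone.
- timer: White domed kitchen timer, 67 mm across, 55 mm high; leave alone.

How it is judged:
By the outcome, as a careful person would: the job done as asked, in the order asked, and still so for the second after the job is handed in, with the robot touching nothing.
It also fails if it takes over 70 s, if anything falls off the work surface, if the arm or the gripper's body presses on something with over 40 N, if the wrist force passes 120 N, or if a joint passes its speed limit or range.

### The arm

A 7-joint arm with a two-finger parallel gripper is mounted at the origin on the work surface; the furniture and walls round the work are solid. World frame = base frame: x ahead of the robot, y to its left, z up, the work surface at z = 0. Lengths are in mm, angles in rad, forces in N, time in s.
With the tool pointing down it reaches from about 400 to 850 mm from the base axis. Payload 4.5 kg.
Tool frame: the origin (TCP) lies midway between the tips of the shut fingers; the grasp point (between the pads) lies arm.pinch_z behind it (arm.pinch_z is the distance from the TCP to the grasp point, in mm); z points along the fingers, y is the line along which they close (so a half turn about z gives the same grasp; the last joint's range is limited). The gripper opens to 85 mm and grips with 20 to 120 N. Pads are 22 mm wide; open, the fingers measure 114 mm over their backs; the gripper's body (76 mm by 85 mm) begins 54 mm behind the grasp point. The pads swing forward as they close: fully open they stand 13 mm farther back than shut.
Start: joints at [1.282, 0.689, -0.195, 1.565, 0.157, 0.902, -0.215], TCP at [198.294, -592.734, 231.317] pointing down, gripper open.
Joint ranges: [-3.01, 3.01], [-0.46, 2.08], [-1.47, 1.51], [0.13, 2.56], [-1, 4.14], [0.04, 2.09], [-2.66, 2.66]. Speed limits (rad/s): [2.57, 2.57, 3.14, 3.14, 3.14, 3.14, 3.14].

### API

Orientations are given as a unit quaternion [x, y, z, w].
In Python, from station import readout, capture, arm gives the robot as it stands. The module is installed in compiled form; this text tells all that it offers.
- The arm moves only by the tool servo_tool, never from a script. Its argument "increments" is a list of rows, each an object with "claw": the opening, from 0 (shut) to 1 (fully open); "linear": the shift along the world's x, y, z normalised to -1 to 1, where 1 is 50 mm, a list of three; "turn": the turn about the world's z normalised to -1 to 1, where 1 is 6 degrees. A call has 1 to 5 rows; each row shifts and turns the commanded pose from where the row before left it; what a row does not reach is not made up. A row lasts 1/8 s, in which the tool goes at most 62.5 mm and 10.7 degrees, less where a joint would pass 70% of its speed; a pose out of reach is approached as far as the arm can. A call with a number of a shift or a turn outside -1 to 1 is refused whole. A call with a gripper value outside its range is refused whole. The fingers move at their own pace and stop on an object; "squeeze" is the grip in N (left out, the last holds). Time passes only in rows, so rows that do not move let the fingers close. It gives the time, the measured TCP pose, the force, the opening and the grip force at its end, in the units of the state.
- readout.observe(): the state, without advancing time (a new reading comes with each control period).
- capture(name): name is "scene" or "top" or "wrist"; returns a dict with "img" (384x512x3 uint8, blue, green, red), "z_map" (384x512 float32, mm along the optical axis (not along the pixel's ray), 0 where there is no reading), "fx", "fy", "cx", "cy" (pixels), "k1" (the pictures are not rectified: a ray, as slopes to the right and down, at radius r is drawn at 1 + k1 r^2 times it, then the intrinsics apply), "T" (4x4, takes a point from camera to world coordinates). Camera axes: x right, y down, z forward; pixel columns grow to the right and rows downward; lengths in mm; the calibration is good to about 2 mm. A picture is of the moment at which its call begins.
- arm.close_job(): hands the job in; it is judged then, once.
The state is a dict: "clock": time; "joints": joint angles; "joint_vel": joint speeds; "tau": joint torques, N m; "tool_pos": TCP position; "ee_rot": TCP orientation; "force": force on the tool from outside, world axes, zero at the start; "torque": the same for the moment, N m; "opening": finger opening in mm; "grip_force": force on a finger pad.
Only numpy, scipy, OpenCV 4.12 (cv2) and the standard library are available. Lean on these libraries where they do the work, as an engineer would, in place of code of your own. Each camera call takes 0.05 s, during which the arm holds its last target. There are 200 camera calls.

## Working session

There is one attempt and no reset: what is moved stays moved. The work goes in short steps, Python scripts to look and compute and a tool call to move; the robot and the scene stay as the last step left them, time stands still between calls to the robot, and variables do not carry over. Pictures are saved under pics/ and viewed, at most 10 in all, crops included, and the job is handed in when it is done.

Besides the shell and the picture viewer there is one more tool, called after "Emit:" as name(argument=value, ...) on one line, values as JSON. servo_tool: Moves the arm, as the interface text tells. Scaled input: -1 to 1 covers 50 mm each way for a shift and 6 degrees each way for a turn. Its arguments: {"type":"object","properties":{"increments":{"type":"array"},"squeeze":{"type":"number"}},"required":["increments"]}

```bash
mkdir -p pics
cat > h.py <<'E'
import numpy as np,cv2
from station import readout,capture,arm
def cloud(c):
    h,w=c['z_map'].shape
    K=np.array([[c['fx'],0,c['cx']],[0,c['fy'],c['cy']],[0,0,1.]])
    g=np.stack(np.meshgrid(np.arange(w),np.arange(h)),-1).reshape(-1,1,2).astype(float)
    s=cv2.undistortPoints(g,K,np.array([c['k1'],0,0,0.])).reshape(h,w,2)
    z=c['z_map'][...,None]
    P=np.concatenate([s*z,z],-1)@c['T'][:3,:3].T+c['T'][:3,3]
    P[c['z_map']==0]=np.nan
    return P
E
python3 - <<'E'
from h import *
s=readout.observe();print(s,arm.pinch_z)
ims=[]
for n in('scene','top'):
    c=capture(n);np.savez('pics/'+n,P=cloud(c),img=c['img'],T=c['T']);cv2.imwrite(f'pics/{n}0.png',c['img']);print(n,c['T'],c['fx'],c['k1'])
E
```

```text
{'clock': 0.0, 'joints': array([ 1.28179308,  0.69000078, -0.19449012,  1.56633564,  0.15731492,
        0.9024999 , -0.21509799]), 'joint_vel': array([-7.74857259e-04,  3.43082178e-04,  7.40638569e-04, -3.07616061e-05,
       -9.29578831e-05,  4.10371189e-04,  1.01398204e-03]), 'tau': array([ 3.52488441e-04, -5.39610314e+01, -1.26698580e+00, -1.58544588e+01,
        8.96205660e-03,  9.45202773e-03, -1.47444280e-05]), 'tool_pos': array([ 197.99747637, -592.12856642,  230.47519814]), 'ee_rot': array([ 9.86996460e-01,  1.60739323e-01, -2.26853651e-04, -8.97783877e-04]), 'force': array([ 0.54384618,  0.8474416 , -0.06414536]), 'torque': array([-0.003138  ,  0.00721272,  0.01078597]), 'grip_force': 0.0, 'opening': 85.14856979748994} 18.700000000000003
scene [[-8.60202597e-01 -2.41744093e-01  4.49011454e-01 -1.84165977e+02]
 [-5.09642981e-01  3.76863475e-01 -7.73458436e-01  1.10257933e+03]
 [ 1.77629907e-02 -8.94166492e-01 -4.47382120e-01  7.88897624e+02]
 [ 0.00000000e+00  0.00000000e+00  0.00000000e+00  1.00000000e+00]] 462.68324551381954 -0.1604263482884051
top [[ 2.31081753e-02 -9.96788497e-01  7.66727040e-02  3.50859206e+02]
 [-9.99408949e-01 -2.49851037e-02 -2.36113603e-02  8.01291220e+00]
 [ 2.54512078e-02 -7.60817711e-02 -9.96776705e-01  1.44206840e+03]
 [ 0.00000000e+00  0.00000000e+00  0.00000000e+00  1.00000000e+00]] 414.1869961888981 -0.03905364194495111
```

View pics/scene0.png

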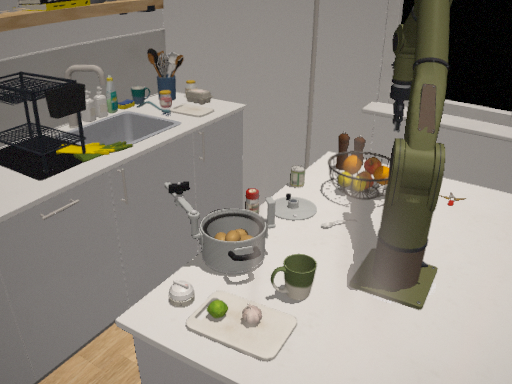

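View pics/top0.png

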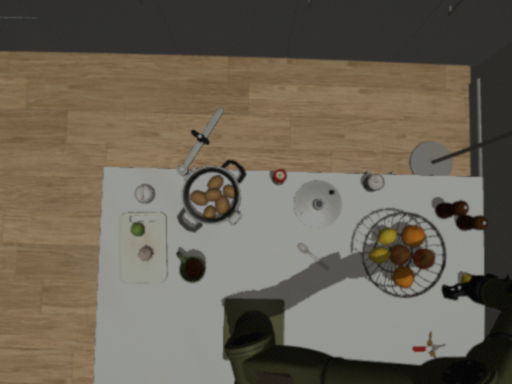

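The scene view shows the pot at (235,240), the lid at (293,207) and the jar at (252,200). In the top view the pot is at (212,195) with its hinge at (184,170). The bar runs out to (220,110) with the knob at (200,136), and the lid is at (317,204) with its boss at (318,204).

Run:
```python
from h import *
def circ(p):
    A=np.c_[p,np.ones(len(p))];s=np.linalg.lstsq(A,(p**2).sum(1),rcond=None)[0];c=s[:2]/2
    r=np.sqrt(s[2]+c@c);
    return c.round(1),r.round(1),len(p),np.std(np.hypot(*(p-c).T)-r).round(1)
def robust(p,n=6):
    for _ in range(n):
        c,r,_,sd=circ(p); d=abs(np.hypot(*(p-c).T)-r); p=p[d<max(2*sd,3)]
    return circ(p)
for n,roi,lid in(('top',(165,245,155,230),(285,345,175,232)),('scene',(190,275,200,275),(262,322,188,225))):
    P=np.load(f'pics/{n}.npz')['P']
    u0,u1,v0,v1=roi; Q=P[v0:v1,u0:u1].reshape(-1,3)
    m=(Q[:,2]>108)&(Q[:,2]<116); print(n,'rim',robust(Q[m][:,:2]),np.median(Q[m][:,2]))
    u0,u1,v0,v1=lid; Q=P[v0:v1,u0:u1].reshape(-1,3)
    m=(Q[:,2]>2.5)&(Q[:,2]<14); print('lidplate',Q[m].mean(0),np.ptp(Q[m],0),m.sum(),circ(Q[m][:,:2]))
    for lo,hi in((18,26),(26,31),(30,36)):
        m=(Q[:,2]>lo)&(Q[:,2]<hi); print(lo,hi,Q[m].round(0).tolist()[:40:1])
    Q=P.reshape(-1,3); 
    m=(Q[:,2]>148)&(Q[:,2]<172)&(Q[:,0]>550)&(Q[:,1]<600)&(Q[:,1]>50)
    b=Q[m]; print('bar',len(b),b.min(0),b.max(0),np.median(b,0)); 
    l=cv2.fitLine(b[:,:2].astype(np.float32),cv2.DIST_HUBER,0,.01,.01).ravel();print(l,np.ptp((b[:,:2]-l[2:])@l[:2]),[((b[:,:2]-l[2:])@l[:2]).min(),((b[:,:2]-l[2:])@l[:2]).max()])
    m=(Q[:,2]>172)&(Q[:,2]<225)&(Q[:,0]>550)&(Q[:,1]<600)&(Q[:,1]>50);k=Q[m];print('knob/hook',k.round(0).tolist()[:60])
```

```text
top rim (array([447.9, 148.2]), np.float64(92.5), 251, np.float64(1.5)) 111.38309569267722
lidplate [ 432.06485799 -207.40914551    6.86615211] [200.44873529 209.16668888  11.49542363] 1832 (array([ 434.3, -204.7]), np.float64(70.8), 1832, np.float64(25.2))
18 26 [[481.0, -256.0, 25.0], [474.0, -250.0, 21.0], [474.0, -266.0, 25.0], [470.0, -256.0, 25.0], [470.0, -259.0, 26.0], [467.0, -263.0, 26.0], [442.0, -198.0, 20.0], [431.0, -208.0, 25.0], [424.0, -198.0, 25.0], [414.0, -212.0, 20.0]]
26 31 [[481.0, -259.0, 28.0], [481.0, -262.0, 27.0], [477.0, -252.0, 26.0], [477.0, -255.0, 30.0], [477.0, -259.0, 26.0], [477.0, -265.0, 30.0], [473.0, -252.0, 30.0], [474.0, -256.0, 26.0], [474.0, -259.0, 28.0], [470.0, -252.0, 27.0], [466.0, -255.0, 30.0], [448.0, -211.0, 29.0], [448.0, -221.0, 30.0], [445.0, -200.0, 28.0], [445.0, -207.0, 29.0], [445.0, -221.0, 26.0], [441.0, -204.0, 30.0], [442.0, -228.0, 30.0], [438.0, -197.0, 28.0], [434.0, -200.0, 30.0], [435.0, -214.0, 29.0], [435.0, -217.0, 30.0], [435.0, -228.0, 27.0], [431.0, -200.0, 30.0], [431.0, -217.0, 31.0], [427.0, -197.0, 28.0], 
[... 6145 characters left out ...]
0, 199.0], [1449.0, 77.0, 195.0], [1442.0, 76.0, 196.0], [1439.0, 73.0, 196.0], [1434.0, 72.0, 196.0], [1447.0, 78.0, 192.0], [1441.0, 77.0, 192.0], [1446.0, 70.0, 189.0], [1448.0, 64.0, 187.0], [1444.0, 81.0, 189.0], [1447.0, 75.0, 186.0], [1443.0, 72.0, 186.0], [1440.0, 70.0, 186.0], [1442.0, 78.0, 184.0], [1452.0, 67.0, 179.0], [1441.0, 70.0, 181.0], [1439.0, 67.0, 181.0], [1443.0, 79.0, 180.0], [1444.0, 74.0, 178.0], [1444.0, 69.0, 176.0], [1436.0, 69.0, 178.0], [1443.0, 80.0, 176.0], [1433.0, 82.0, 178.0], [616.0, 159.0, 211.0], [612.0, 159.0, 211.0], [609.0, 158.0, 212.0], [606.0, 158.0, 213.0], [604.0, 155.0, 212.0], [602.0, 153.0, 212.0], [624.0, 177.0, 212.0], [619.0, 178.0, 214.0]]
```

Run:
```python
from h import *
Q=np.load('pics/scene.npz')['P'].reshape(-1,3)
T=np.load('pics/top.npz')['P'].reshape(-1,3)
for y in range(-650,-100,50):
  for n,A in(('s',Q),('t',T)):
    m=(abs(A[:,1]-y)<25)&(A[:,0]>150)&(A[:,0]<560)&(A[:,2]>3)&(A[:,2]<600)
    a=A[m]
    if len(a): i=np.argsort(-a[:,2])[:1]; print(n,y,a[i].round(0).tolist(),len(a))
```

```text
s -650 [[228.0, -647.0, 335.0]] 383
t -650 [[226.0, -647.0, 351.0]] 666
s -600 [[246.0, -590.0, 599.0]] 408
t -600 [[239.0, -578.0, 520.0]] 618
s -550 [[221.0, -550.0, 599.0]] 1586
t -550 [[210.0, -527.0, 600.0]] 2048
s -500 [[169.0, -495.0, 600.0]] 780
t -500 [[181.0, -501.0, 599.0]] 1110
s -450 [[192.0, -471.0, 122.0]] 562
t -450 [[196.0, -470.0, 122.0]] 871
s -400 [[381.0, -397.0, 124.0]] 836
t -400 [[363.0, -375.0, 121.0]] 906
s -350 [[350.0, -369.0, 121.0]] 533
t -350 [[188.0, -373.0, 120.0]] 450
s -300 [[435.0, -284.0, 12.0]] 288
t -300 [[430.0, -275.0, 16.0]] 327
s -250 [[470.0, -245.0, 35.0]] 362
t -250 [[431.0, -230.0, 37.0]] 694
s -200 [[430.0, -189.0, 39.0]] 519
t -200 [[444.0, -212.0, 40.0]] 822
s -150 [[449.0, -168.0, 15.0]] 444
t -150 [[392.0, -161.0, 17.0]] 566
```

Emit:
servo_tool(increments=[{"claw": 1, "linear": [0, 0, 0.8], "turn": 0.99}, {"claw": 1, "linear": [0.2, 0.3, 0.8], "turn": 0.99}, {"claw": 1, "linear": [0.5, 0.8, 0], "turn": 0.99}, {"claw": 1, "linear": [0.5, 0.8, 0], "turn": 0.99}, {"claw": 1, "linear": [0.5, 0.8, 0], "turn": 0.99}])

```text
clock: 0.72
tool_pos: [283.8, -456.2, 311.1]
ee_rot: [0.912, 0.41, 0.0, -0.0]
force: [0.1, 1.4, 0.1]
opening: 85.5
grip_force: 0.0
```

Emit:
servo_tool(increments=[{"claw": 1, "linear": [0.45, 0.75, 0], "turn": 1}, {"claw": 1, "linear": [0.45, 0.75, 0], "turn": 1}, {"claw": 1, "linear": [0.45, 0.75, -0.2], "turn": 1}, {"claw": 1, "linear": [0.45, 0.75, -0.4], "turn": 1}, {"claw": 1, "linear": [0.45, 0.75, -0.4], "turn": 1}])

```text
clock: 1.35
tool_pos: [396.2, -269.1, 260.7]
ee_rot: [0.775, 0.632, 0.0, 0.0]
force: [0.8, -0.8, -0.4]
opening: 85.0
grip_force: 0.0
```

Emit:
servo_tool(increments=[{"claw": 1, "linear": [0.45, 0.75, -0.4], "turn": 1}, {"claw": 1, "linear": [0.26, 0.4, -0.2], "turn": 0.9}, {"claw": 1, "linear": [0, 0, 0], "turn": 0}])

```text
clock: 1.72
tool_pos: [431.7, -210.7, 230.6]
ee_rot: [0.708, 0.706, 0.0, -0.001]
force: [1.0, -0.2, 0.4]
opening: 85.2
grip_force: 0.0
```

Run:
```python
from h import *
c=capture('wrist');P=cloud(c);np.savez('pics/w1',P=P,img=c['img'],T=c['T'])
s=readout.observe();print(s['tool_pos'],s['ee_rot'],s['joints'],c['T'].round(3))
cv2.imwrite('pics/w1.png',c['img'])
Q=P.reshape(-1,3)
for lo,hi in((30,40),(2.5,9),(9,15)):
    m=(Q[:,2]>lo)&(Q[:,2]<hi)&(abs(Q[:,0]-432)<110)&(abs(Q[:,1]+211)<110);q=Q[m]
    print(lo,hi,m.sum(),np.median(q,0),q.min(0),q.max(0))
    if m.sum(): print(cv2.minEnclosingCircle(q[:,:2].astype(np.float32)))
```

```text
[ 431.00822727 -212.47174014  230.96995795] [ 7.09518408e-01  7.04686607e-01 -3.03582742e-04 -5.68020059e-04] [ 0.71031921  0.54387682 -0.53803576  1.97745171  0.40925779  0.72909062
 -0.08186096] [[ 1.00000e+00 -2.00000e-03 -2.00000e-03  4.31072e+02]
 [-3.00000e-03 -9.63000e-01 -2.71000e-01 -1.42070e+02]
 [-1.00000e-03  2.71000e-01 -9.63000e-01  3.74045e+02]
 [ 0.00000e+00  0.00000e+00  0.00000e+00  1.00000e+00]]
30 40 888 [ 430.7112443  -212.6568863    32.52857882] [ 413.83376991 -260.92066664   30.02609634] [ 477.21675923 -195.28417391   35.4693012 ]
((448.2696838378906, -229.5215606689453), 41.325809478759766)
2.5 9 11673 [ 429.70975796 -200.91297246    6.5128473 ] [ 322.10568204 -320.73134565    2.50022659] [ 541.74236288 -101.24885666    8.99965197]
((435.669189453125, -200.7113494873047), 140.86253356933594)
9 15 5053 [ 430.73885799 -208.12425884    9.83312764] [ 371.59977061 -274.27637524    9.00037607] [ 491.1930085  -149.77533006   14.91946249]
((429.3092041015625, -209.71795654296875), 64.65172576904297)
```

Emit:
servo_tool(increments=[{"claw": 1, "linear": [0, 0, -1], "turn": 0}, {"claw": 1, "linear": [0, 0, -1], "turn": 0}, {"claw": 1, "linear": [0, 0, -1], "turn": 0}, {"claw": 1, "linear": [0, 0, -0.9], "turn": 0}, {"claw": 1, "linear": [0, 0, -0.5], "turn": 0}])

```text
clock: 2.4
tool_pos: [430.1, -214.6, 9.7]
ee_rot: [0.711, 0.703, -0.001, -0.0]
force: [0.4, 0.6, 1.3]
opening: 85.7
grip_force: 0.0
```

Emit:
servo_tool(increments=[{"claw": 0.3, "linear": [0, 0, 0], "turn": 0}, {"claw": 0.3, "linear": [0, 0, 0], "turn": 0}, {"claw": 0, "linear": [0, 0, 0], "turn": 0}, {"claw": 0, "linear": [0, 0, 0], "turn": 0}, {"claw": 0, "linear": [0, 0, 0], "turn": 0}], squeeze=60)

```text
clock: 3.02
tool_pos: [432.3, -213.7, 13.0]
ee_rot: [0.71, 0.704, 0.001, 0.002]
force: [-1.2, -0.1, 5.6]
opening: 33.8
grip_force: 59.2
```

Emit:
servo_tool(increments=[{"claw": 0, "linear": [0, 0, 0.4], "turn": 0}, {"claw": 0, "linear": [0, 0, 0.8], "turn": 0}, {"claw": 0, "linear": [0, 0, 1], "turn": 0}, {"claw": 0, "linear": [0, 0, 1], "turn": 0}, {"claw": 0, "linear": [0, 0, 0.9], "turn": 0}])

```text
clock: 3.65
tool_pos: [430.2, -213.2, 218.8]
ee_rot: [0.71, 0.704, -0.0, 0.0]
force: [-0.1, -1.6, -5.4]
opening: 33.6
grip_force: 61.0
```

Emit:
servo_tool(increments=[{"claw": 0, "linear": [0, 0, 0], "turn": 0}])

```text
clock: 3.78
tool_pos: [432.8, -213.7, 219.7]
ee_rot: [0.71, 0.704, 0.001, 0.004]
force: [0.1, 0.2, -4.7]
opening: 34.1
grip_force: 61.2
```

Run:
```python
from h import *
for n in('scene','top','wrist'):
    c=capture(n);P=cloud(c);Q=P.reshape(-1,3);s=readout.observe();print(n,s['tool_pos'],s['grip_force'],s['opening'])
    m=(Q[:,2]>195)&(Q[:,2]<225)&(abs(Q[:,0]-432)<95)&(abs(Q[:,1]+212)<95);q=Q[m];
    print(m.sum(),np.median(q,0),q.min(0),q.max(0),cv2.minEnclosingCircle(q[:,:2].astype(np.float32)))
    A=np.c_[q[:,:2]-[432,-212],np.ones(len(q))];
    for _ in range(4):
        f=np.linalg.lstsq(A,q[:,2],rcond=None)[0];k=abs(A@f-q[:,2])<4;A,q=A[k],q[k]
    print('plane',f,len(q))
    np.savez('pics/l_'+n,P=P);cv2.imwrite(f'pics/l_{n}.png',c['img'])
```

```text
scene [ 431.1325762  -213.49537645  217.63910452] 61.22987508773804 34.25609389340209
647 [ 416.97878545 -187.76375392  216.08971058] [ 347.69086188 -297.82046248  208.82173497] [ 519.33155921 -122.60785165  224.80935502] ((432.75677490234375, -210.6500244140625), 88.20941162109375)
plane [ 6.09566930e-03 -1.93526362e-02  2.16804166e+02] 546
top [ 430.02933674 -213.22800467  216.21600101] 61.22871994972229 33.846761549408484
1290 [ 423.38989542 -179.67673634  211.18446981] [ 346.68177876 -261.97437715  201.81831936] [ 515.35044825 -128.47637339  221.35333551] ((430.8017578125, -212.8845672607422), 84.71356201171875)
plane [ 1.73871416e-03 -6.64707230e-03  2.11330988e+02] 1049
wrist [ 429.61045444 -212.95178841  215.39437041] 61.22808337211609 33.59522944993929
63236 [ 428.92603984 -181.42244507  210.80142007] [ 343.96883661 -273.4165332   206.01491871] [ 513.88484067 -127.7093331   224.983372  ] ((428.5671081542969, -212.64674377441406), 85.53366088867188)
plane [-6.60201655e-03 -2.17219974e-02  2.11349102e+02] 62232
```

Emit:
servo_tool(increments=[{"claw": 0, "linear": [0.043, 0.6, 0], "turn": 0}, {"claw": 0, "linear": [0.043, 1, 0], "turn": 0}, {"claw": 0, "linear": [0.043, 1, 0], "turn": 0}, {"claw": 0, "linear": [0.043, 1, 0], "turn": 0}, {"claw": 0, "linear": [0.043, 1, 0], "turn": 0}])

```text
clock: 4.55
tool_pos: [440.7, 18.5, 214.7]
ee_rot: [0.71, 0.705, -0.002, -0.001]
force: [1.3, 0.3, -4.5]
opening: 33.8
grip_force: 61.1
```

Emit:
servo_tool(increments=[{"claw": 0, "linear": [0.043, 1, 0], "turn": 0}, {"claw": 0, "linear": [0.043, 1, 0], "turn": 0}, {"claw": 0, "linear": [0.043, 0.64, 0], "turn": 0}, {"claw": 0, "linear": [0, 0, 0], "turn": 0}])

```text
clock: 5.05
tool_pos: [447.4, 152.6, 215.0]
ee_rot: [0.707, 0.707, -0.0, -0.001]
force: [-0.2, -0.4, -4.5]
opening: 33.8
grip_force: 61.0
```

Run:
```python
from h import *
t=[]
for n in('scene','top','wrist'):
    c=capture(n);P=cloud(c);Q=P.reshape(-1,3);s=readout.observe();t.append(s['tool_pos'])
    m=(Q[:,2]>202)&(Q[:,2]<225)&(abs(Q[:,0]-447)<95)&(abs(Q[:,1]-149)<95);q=Q[m];
    print(n,m.sum(),q.min(0),q.max(0),cv2.minEnclosingCircle(q[:,:2].astype(np.float32)))
    m=(Q[:,2]>107)&(Q[:,2]<116)&(abs(np.hypot(Q[:,0]-448,Q[:,1]-149)-93)<8);q=Q[m][:,:2]
    if m.sum()>20:
        A=np.c_[q,np.ones(len(q))];f=np.linalg.lstsq(A,(q**2).sum(1),rcond=None)[0];print('rim',f[:2]/2,len(q),np.sqrt(f[2]+(f[:2]**2).sum()/4))
    m=(Q[:,2]>168)&(Q[:,2]<180)&(Q[:,0]<420)&(Q[:,0]>340)&(Q[:,1]<110)&(Q[:,1]>20); print('hook',m.sum(),np.median(Q[m],0) if m.sum() else 0)
    cv2.imwrite(f'pics/p_{n}.png',c['img'])
    np.savez('pics/p_'+n,P=P)
print(np.mean(t,0))
```

```text
scene 1205 [361.81125981  65.3956232  202.10129139] [531.29716159 241.06331362 224.96421454] ((447.3469543457031, 153.38218688964844), 87.98808288574219)
rim [447.70453519 151.10898362] 393 92.77745005342632
hook 60 [369.99976223  74.35965592 177.32364936]
top 326 [367.39912264  66.18864718 202.16357564] [530.88820273 229.68789313 224.53043092] ((446.7500915527344, 150.11813354492188), 84.94708251953125)
rim [447.99685456 148.61311085] 60 92.95122061699061
hook 0 0
wrist 63339 [361.07726862  87.63557784 204.32310557] [531.05382035 233.64358846 224.9967515 ] ((446.23651123046875, 148.9761505126953), 85.48410034179688)
rim [456.78777445 146.98342268] 35 96.97734036112473
hook 13 [373.66424617  57.60681449 177.48554984]
[447.27419437 148.53367252 214.85907703]
```

Emit:
servo_tool(increments=[{"claw": 0, "linear": [0.02, -0.024, -0.6], "turn": 0}, {"claw": 0, "linear": [0, 0, -0.6], "turn": 0}, {"claw": 0, "linear": [0, 0, -0.4], "turn": 0}, {"claw": 0, "linear": [0, 0, -0.1], "turn": 0}])

```text
clock: 5.7
tool_pos: [448.6, 146.1, 129.9]
ee_rot: [0.71, 0.704, -0.002, -0.0]
force: [-0.0, 0.0, -4.1]
opening: 33.9
grip_force: 61.1
```

Emit:
servo_tool(increments=[{"claw": 0, "linear": [0, 0, -0.1], "turn": 0}, {"claw": 0, "linear": [0, 0, -0.06], "turn": 0}, {"claw": 0, "linear": [0, 0, 0], "turn": 0}])

```text
clock: 6.08
tool_pos: [449.7, 148.1, 123.6]
ee_rot: [0.71, 0.705, 0.0, 0.0]
force: [0.3, -0.0, -3.8]
opening: 33.9
grip_force: 61.1
```

Emit:
servo_tool(increments=[{"claw": 0, "linear": [0, 0, -0.06], "turn": 0}, {"claw": 0, "linear": [0, 0, -0.04], "turn": 0}, {"claw": 0, "linear": [0, 0, 0], "turn": 0}])

```text
clock: 6.45
tool_pos: [449.4, 148.0, 118.2]
ee_rot: [0.71, 0.705, -0.0, 0.0]
force: [-0.1, 0.4, -3.1]
opening: 33.8
grip_force: 61.1
```

Emit:
servo_tool(increments=[{"claw": 0, "linear": [0, 0, -0.04], "turn": 0}, {"claw": 0, "linear": [0, 0, 0], "turn": 0}])

```text
clock: 6.7
tool_pos: [449.4, 148.1, 116.2]
ee_rot: [0.71, 0.705, -0.0, -0.0]
force: [-1.1, -0.2, -3.6]
opening: 33.3
grip_force: 61.0
```

Emit:
servo_tool(increments=[{"claw": 0, "linear": [0, 0, -0.04], "turn": 0}, {"claw": 0, "linear": [0, 0, 0], "turn": 0}])

```text
clock: 6.95
tool_pos: [449.5, 148.2, 115.2]
ee_rot: [0.71, 0.705, 0.0, 0.0]
force: [-2.0, -1.3, 7.4]
opening: 34.1
grip_force: 62.2
```

Emit:
servo_tool(increments=[{"claw": 1, "linear": [0, 0, 0], "turn": 0}, {"claw": 1, "linear": [0, 0, 0], "turn": 0}, {"claw": 1, "linear": [0, 0, 0], "turn": 0}, {"claw": 1, "linear": [0, 0, 0.3], "turn": 0}, {"claw": 1, "linear": [0, 0, 0.8], "turn": 0}])

```text
clock: 7.58
tool_pos: [448.4, 147.6, 168.7]
ee_rot: [0.709, 0.705, -0.002, -0.001]
force: [0.2, 0.8, -0.7]
opening: 84.9
grip_force: 0.0
```

Emit:
servo_tool(increments=[{"claw": 1, "linear": [0.3, -0.3, 1], "turn": 0}, {"claw": 1, "linear": [0.6, 0, 0.8], "turn": 1}, {"claw": 1, "linear": [1, 0, 0], "turn": 1}, {"claw": 1, "linear": [0, 0, 0], "turn": 1}])

```text
clock: 8.07
tool_pos: [548.2, 132.1, 259.5]
ee_rot: [0.591, 0.807, 0.002, 0.001]
force: [-0.6, 0.1, -0.4]
opening: 85.3
grip_force: 0.0
```

Run:
```python
from h import *
for n in('scene','top','wrist'):
    c=capture(n);P=cloud(c);Q=P.reshape(-1,3);s=readout.observe()
    np.savez('pics/s_'+n,P=P);cv2.imwrite(f'pics/s_{n}.png',c['img'])
    r=np.hypot(Q[:,0]-448,Q[:,1]-149)
    m=(r<82)&(Q[:,2]>98)&(Q[:,2]<122);q=Q[m];A=np.c_[q[:,:2]-[448,149],np.ones(len(q))]
    for _ in range(5):
        f=np.linalg.lstsq(A,q[:,2],rcond=None)[0];k=abs(A@f-q[:,2])<4;A,q=A[k],q[k]
    print(n,'plane',f,len(q))
    m=(r<45)&(Q[:,2]>131)&(Q[:,2]<142);q=Q[m];print('boss',m.sum(),np.median(q,0))
    m=(Q[:,2]>200)&(Q[:,2]<225)&(np.hypot(Q[:,0]-615,Q[:,1]-177)<60);q=Q[m]
    if len(q)>5:print('knob',len(q),cv2.minAreaRect(q[:,:2].astype(np.float32)),np.median(q,0))
print(s['tool_pos'],s['joints'])
```

```text
scene plane [ 4.82968738e-03 -3.41185386e-03  1.11646136e+02] 1103
boss 74 [447.60236497 151.27499645 136.02808192]
knob 118 ((615.2513427734375, 182.32435607910156), (61.756954193115234, 19.765384674072266), 52.0605354309082) [615.8160284  183.45837494 209.51218627]
top plane [ 1.95925297e-02 -1.92822180e-02  1.10286238e+02] 1181
boss 85 [448.35235497 147.90028064 134.70797469]
wrist plane [ 1.75840602e-03 -3.90898431e-03  1.10108640e+02] 26715
boss 1604 [449.25845373 149.13707973 134.88731578]
knob 3083 ((615.3325805664062, 177.60301208496094), (62.620540618896484, 16.26133155822754), 56.90873718261719) [614.34437906 179.67357507 210.0497672 ]
[544.10150637 132.92106995 258.88486197] [ 0.06195663  0.62990137 -0.65106585  1.71610704  0.45281787  0.95197185
 -0.45998365]
```

Emit:
servo_tool(increments=[{"claw": 1, "linear": [0.6, 0.08, 0], "turn": 1}, {"claw": 1, "linear": [0.6, 0.08, 0], "turn": 1}, {"claw": 0.7, "linear": [0.6, 0.08, 0], "turn": 1}, {"claw": 0.7, "linear": [0.6, 0.09, 0], "turn": 1}, {"claw": 0.7, "linear": [0, 0, 0], "turn": 1}])

```text
clock: 8.85
tool_pos: [665.5, 150.0, 258.5]
ee_rot: [0.361, 0.932, 0.0, -0.0]
force: [-1.0, -0.1, 0.3]
opening: 59.9
grip_force: 0.0
```

Emit:
servo_tool(increments=[{"claw": 0.7, "linear": [0, 0, 0], "turn": 1}, {"claw": 0.7, "linear": [0, 0, 0], "turn": 1}, {"claw": 0.7, "linear": [0, 0, 0], "turn": 0}])

```text
clock: 9.22
tool_pos: [663.8, 149.8, 259.0]
ee_rot: [0.263, 0.965, -0.0, -0.0]
force: [0.3, 0.4, -0.2]
opening: 59.6
grip_force: 0.0
```

Run:
```python
from h import *
c=capture('wrist');P=cloud(c);Q=P.reshape(-1,3);s=readout.observe()
print(s['tool_pos'],s['ee_rot'],s['opening'],s['joints'])
cv2.imwrite('pics/b.png',c['img'])
m=(Q[:,2]>158)&(Q[:,2]<172)&(Q[:,0]>560)&(Q[:,0]<740)&(Q[:,1]>90)&(Q[:,1]<220);q=Q[m]
print(m.sum(),q[:,2].mean(),q[:,:2].min(0),q[:,:2].max(0),cv2.fitLine(q[:,:2].astype(np.float32),cv2.DIST_HUBER,0,.01,.01).ravel(),cv2.minAreaRect(q[:,:2].astype(np.float32)))
h=np.array([518.8,234.5]);th=np.radians(-30.5-np.arange(18)*6)
p=h+168*np.c_[np.cos(th),np.sin(th)];print((np.diff(p,axis=0)/50).round(3).tolist(),p[0])
```

```text
[663.95238937 149.77822666 259.15798878] [ 2.63221061e-01  9.64735493e-01 -2.05508961e-04 -2.44006031e-04] 59.58600088623716 [ 0.08249309  0.83975505 -0.80785143  1.32458437  0.60797026  1.22848689
  0.28109259]
6621 166.42360310902822 [560.01142724 112.75526016] [719.15679154 219.86968031] [ 8.594856e-01 -5.111599e-01  6.316095e+02  1.684259e+02] ((637.0391235351562, 165.87130737304688), (24.070030212402344, 186.93832397460938), 60.02281188964844)
[[-0.194, -0.293], [-0.224, -0.271], [-0.251, -0.247], [-0.275, -0.219], [-0.297, -0.189], [-0.315, -0.157], [-0.329, -0.123], [-0.34, -0.088], [-0.348, -0.052], [-0.351, -0.015], [-0.351, 0.021], [-0.347, 0.058], [-0.339, 0.094], [-0.327, 0.129], [-0.312, 0.162], [-0.293, 0.194], [-0.271, 0.224]] [663.55369895 149.23355502]
```

Emit:
servo_tool(increments=[{"claw": 0.7, "linear": [0, 0, -0.8], "turn": 0}, {"claw": 0.7, "linear": [0, 0, -0.8], "turn": 0}, {"claw": 0.5, "linear": [0, 0, -0.7], "turn": 0}, {"claw": 0.36, "linear": [0, 0, 0], "turn": 0}, {"claw": 0.36, "linear": [0, 0, 0], "turn": 0}])

```text
clock: 9.9
tool_pos: [665.2, 150.3, 145.9]
ee_rot: [0.263, 0.965, 0.001, 0.001]
force: [0.1, 0.2, 1.3]
opening: 30.9
grip_force: 0.0
```

Emit:
servo_tool(increments=[{"claw": 0.36, "linear": [-0.194, -0.293, 0], "turn": -1}, {"claw": 0.36, "linear": [-0.224, -0.271, 0], "turn": -1}])

```text
clock: 10.15
tool_pos: [644.8, 123.6, 146.9]
ee_rot: [0.363, 0.932, 0.003, 0.001]
force: [0.8, 1.9, -1.3]
opening: 30.4
grip_force: 1.1
```

Pushing works with about 2 N, so I carry on along the arc.

Emit:
servo_tool(increments=[{"claw": 0.36, "linear": [-0.251, -0.247, 0], "turn": -1}, {"claw": 0.36, "linear": [-0.275, -0.219, 0], "turn": -1}, {"claw": 0.36, "linear": [-0.297, -0.189, 0], "turn": -1}, {"claw": 0.36, "linear": [-0.315, -0.157, 0], "turn": -1}, {"claw": 0.36, "linear": [-0.329, -0.123, 0], "turn": -1}])

```text
clock: 10.78
tool_pos: [572.5, 75.9, 147.0]
ee_rot: [0.592, 0.806, 0.003, 0.002]
force: [1.4, 1.2, -0.7]
opening: 30.8
grip_force: 1.1
```

Emit:
servo_tool(increments=[{"claw": 0.36, "linear": [-0.34, -0.088, 0], "turn": -1}, {"claw": 0.36, "linear": [-0.348, -0.052, 0], "turn": -1}, {"claw": 0.36, "linear": [-0.351, -0.015, 0], "turn": -1}, {"claw": 0.36, "linear": [-0.351, 0.021, 0], "turn": -1}])

```text
clock: 11.28
tool_pos: [503.3, 68.7, 146.9]
ee_rot: [0.747, 0.665, 0.003, 0.002]
force: [1.2, -0.2, 0.5]
opening: 30.8
grip_force: 1.1
```

Emit:
servo_tool(increments=[{"claw": 0.36, "linear": [-0.347, 0.058, 0], "turn": -1}, {"claw": 0.36, "linear": [-0.339, 0.094, 0], "turn": -1}, {"claw": 0.36, "linear": [-0.327, 0.129, 0], "turn": -1}])

```text
clock: 11.65
tool_pos: [452.4, 82.8, 146.6]
ee_rot: [0.842, 0.54, 0.003, 0.001]
force: [1.8, 0.4, 0.7]
opening: 30.8
grip_force: 1.1
```

Emit:
servo_tool(increments=[{"claw": 0.36, "linear": [-0.312, 0.162, 0], "turn": -1}, {"claw": 0.36, "linear": [-0.195, 0.127, 0], "turn": -0.6667}, {"claw": 0.36, "linear": [-0.096, 0.067, 0], "turn": -0.3333}])

```text
clock: 12.02
tool_pos: [421.6, 101.1, 146.0]
ee_rot: [0.893, 0.451, 0.003, 0.0]
force: [2.4, -1.6, 2.0]
opening: 31.1
grip_force: 1.0
```

Emit:
servo_tool(increments=[{"claw": 0.36, "linear": [-0.046, 0.036, 0], "turn": -0.1667}, {"claw": 0.36, "linear": [-0.046, 0.036, 0], "turn": -0.1667}])

```text
clock: 12.28
tool_pos: [416.6, 104.0, 144.8]
ee_rot: [0.901, 0.435, 0.001, -0.0]
force: [1.8, -1.0, 0.1]
opening: 30.9
grip_force: 1.0
```

Emit:
servo_tool(increments=[{"claw": 0.36, "linear": [-0.046, 0.037, 0], "turn": -0.1667}, {"claw": 0.36, "linear": [0, 0, 0], "turn": 0}])

```text
clock: 12.52
tool_pos: [412.7, 105.3, 144.2]
ee_rot: [0.904, 0.427, -0.0, -0.0]
force: [1.5, 0.3, 0.8]
opening: 30.3
grip_force: 0.5
```

Emit:
servo_tool(increments=[{"claw": 0.36, "linear": [-0.045, 0.038, 0], "turn": -0.1667}, {"claw": 0.36, "linear": [0, 0, 0], "turn": 0}])

```text
clock: 12.78
tool_pos: [410.3, 107.1, 144.2]
ee_rot: [0.908, 0.419, -0.0, -0.0]
force: [0.9, 0.4, -0.4]
opening: 30.5
grip_force: 0.4
```

Emit:
servo_tool(increments=[{"claw": 0.36, "linear": [-0.044, 0.038, 0], "turn": 0}, {"claw": 0.36, "linear": [0, 0, 0], "turn": 0}])

```text
clock: 13.02
tool_pos: [408.4, 108.5, 144.2]
ee_rot: [0.908, 0.419, -0.0, 0.0]
force: [1.8, -2.1, -1.7]
opening: 30.9
grip_force: 1.4
```

Emit:
servo_tool(increments=[{"claw": 0.36, "linear": [-0.03, 0.025, 0], "turn": 0}, {"claw": 0.36, "linear": [0, 0, 0], "turn": 0}])

```text
clock: 13.28
tool_pos: [408.3, 108.7, 144.2]
ee_rot: [0.908, 0.418, 0.0, 0.001]
force: [4.9, -5.4, -4.2]
opening: 30.9
grip_force: 4.1
```

Emit:
servo_tool(increments=[{"claw": 0.36, "linear": [-0.03, 0.025, 0], "turn": 0}, {"claw": 0.36, "linear": [0, 0, 0], "turn": 0}])

```text
clock: 13.52
tool_pos: [408.3, 108.8, 144.2]
ee_rot: [0.909, 0.417, 0.001, 0.002]
force: [9.6, -9.2, -6.4]
opening: 31.1
grip_force: 6.8
```

Emit:
servo_tool(increments=[{"claw": 0.36, "linear": [0.06, -0.05, 0], "turn": 0}, {"claw": 0.7, "linear": [0.0, 0, 0], "turn": 0}, {"claw": 0.7, "linear": [0, 0, 0.4], "turn": 0}, {"claw": 1, "linear": [0, 0, 1], "turn": 0}, {"claw": 1, "linear": [0, 0, 1], "turn": 0}])

```text
clock: 14.15
tool_pos: [407.1, 109.5, 265.4]
ee_rot: [0.907, 0.42, -0.001, -0.001]
force: [0.7, 0.2, -0.1]
opening: 85.5
grip_force: 0.0
```

```bash
cat > k.py <<'E'
from h import *
def knob(tag):
    r={}
    for n in('scene','top','wrist'):
        c=capture(n);P=cloud(c);Q=P.reshape(-1,3)
        np.savez(f'pics/{tag}_{n}',P=P);cv2.imwrite(f'pics/{tag}_{n}.png',c['img'])
        m=(Q[:,2]>197)&(Q[:,2]<216)&(np.hypot(Q[:,0]-448,Q[:,1]-149)<45);q=Q[m]
        if len(q)>5:print(n,'knob',len(q),cv2.minAreaRect(q[:,:2].astype(np.float32)),np.median(q,0))
        d=np.array([-.637,-.7705]);w=Q[:,:2]-[518.8,234.5];t=w@d;o=w@[-d[1],d[0]]
        m=(Q[:,2]>158)&(Q[:,2]<172)&(abs(o)<25)&(t>20)&(t<205);q=Q[m][:,:2]
        if len(q)>20:
            l=cv2.fitLine(q.astype(np.float32),cv2.DIST_HUBER,0,.01,.01).ravel();print('bar',len(q),l,np.degrees(np.arctan2(l[1],l[0])),'off',np.median(o[m]))
        m=(np.hypot(Q[:,0]-448,Q[:,1]-149)<82)&(Q[:,2]>104)&(Q[:,2]<116)
        print('lid z',m.sum(),np.median(Q[m][:,2]))
    s=readout.observe();print(s['tool_pos'],s['ee_rot'],s['joints'].round(3),s['torque'])
E
python3 -c "from k import *;knob('h')"
```

```text
scene knob 97 ((446.98443603515625, 152.11070251464844), (15.482093811035156, 65.872802734375), 45.74740982055664) [443.12267823 158.31150295 210.28709646]
bar 399 [  0.6472157    0.76230687 443.3089     155.14737   ] 49.667988 off -7.426981066130753
lid z 1116 111.52791260706897
bar 61 [3.2708913e-01 9.4499350e-01 4.9830875e+02 2.0732271e+02] 70.90781 off 1.6134825803462791
lid z 176 108.25091171798647
wrist knob 2696 ((447.0271911621094, 148.6151580810547), (15.961475372314453, 63.055686950683594), 46.985252380371094) [447.16919604 149.08493114 210.2157771 ]
bar 6235 [  0.6438048    0.76518977 447.7112     149.48798   ] 49.923874 off -0.7762422866982307
lid z 19509 109.63024713322312
[409.18934129 110.05505649 266.30419055] [9.07607066e-01 4.19813524e-01 2.45219961e-03 7.56149544e-05] [-0.119  0.39  -0.356  2.089  0.21   0.691 -1.317] [ 0.01079283  0.02384405 -0.0221833 ]
```

Emit:
servo_tool(increments=[{"claw": 1, "linear": [0.19, 0.19, 0], "turn": 1}, {"claw": 1, "linear": [0.19, 0.19, 0], "turn": 1}, {"claw": 1, "linear": [0.19, 0.19, 0], "turn": 1}, {"claw": 1, "linear": [0.19, 0.19, 0], "turn": 1}, {"claw": 1, "linear": [0, 0, 0], "turn": 1}])

```text
clock: 14.92
tool_pos: [445.7, 148.0, 262.9]
ee_rot: [0.767, 0.642, -0.001, -0.001]
force: [0.0, -0.8, -1.2]
opening: 85.3
grip_force: 0.0
```

Emit:
servo_tool(increments=[{"claw": 1, "linear": [0, 0, 0], "turn": 1}, {"claw": 1, "linear": [0, 0, 0], "turn": 1}, {"claw": 1, "linear": [0, 0, 0], "turn": 1}, {"claw": 1, "linear": [0, 0, 0], "turn": 1}, {"claw": 1, "linear": [0, 0, 0], "turn": 1}])

```text
clock: 15.55
tool_pos: [445.0, 147.0, 262.8]
ee_rot: [0.574, 0.819, -0.001, -0.001]
force: [0.4, 0.3, 0.1]
opening: 85.5
grip_force: 0.0
```

Emit:
servo_tool(increments=[{"claw": 1, "linear": [0, 0, 0], "turn": 1}, {"claw": 1, "linear": [0, 0, 0], "turn": 1}, {"claw": 0.7, "linear": [0, 0, 0], "turn": 1}, {"claw": 0.7, "linear": [0, 0, 0], "turn": 1}, {"claw": 0.7, "linear": [0, 0, 0], "turn": 0.6}])

```text
clock: 16.18
tool_pos: [445.0, 147.0, 262.8]
ee_rot: [0.363, 0.932, -0.001, -0.002]
force: [0.1, -0.9, 0.0]
opening: 59.8
grip_force: 0.0
```

Run:
```python
from k import *
knob('g')
t=[];z=[];f=[]
for i in range(4):
    capture('top');s=readout.observe();t.append(s['tool_pos']);z.append(s['torque'][2]);f.append(s['tau'][6])
print(np.mean(t,0),z,f,s['ee_rot'],s['clock'])
```

```text
scene knob 97 ((446.2515563964844, 152.71385192871094), (15.319518089294434, 63.6038818359375), 47.00261688232422) [442.55647673 158.56302983 210.62207193]
bar 408 [  0.6435312   0.7654199 441.8867    153.40843  ] 49.94436 off -7.580590371658374
lid z 1112 111.49215650995433
lid z 99 107.38287306506982
wrist knob 2344 ((446.5851745605469, 149.02720642089844), (15.78717041015625, 62.757633209228516), 47.13672637939453) [444.29587251 150.8134039  210.17104164]
bar 6364 [  0.64546114   0.7637931  445.43503    149.67001   ] 49.79974 off -2.459806181817644
lid z 17548 109.76977112743833
[445.4149623  146.9214189  263.15941292] [ 3.64863672e-01  9.31059830e-01 -7.21201483e-04 -1.25465324e-03] [ 0.095  0.532 -0.79   1.957  0.495  0.858 -0.137] [-0.00999925 -0.00731254  0.02089174]
[445.97884423 147.00909686 263.72153619] [np.float64(0.055570708389769886), np.float64(0.0018230511405548033), np.float64(-0.025783634640816715), np.float64(0.0342645575130683)] [np.float64(0.020599552080966532), np.float64(-0.0017149217819678597), np.float64(-0.0068740131973754615), np.float64(-0.006995891744736582)] [ 3.65036090e-01  9.30993296e-01 -2.20906645e-04 -2.94123325e-04] 16.525
```

Emit:
servo_tool(increments=[{"claw": 0.7, "linear": [0.026, 0.038, -0.5], "turn": 0}, {"claw": 0.6, "linear": [0, 0, -0.7], "turn": 0}, {"claw": 0.5, "linear": [0, 0, -0.46], "turn": 0}, {"claw": 0.3, "linear": [0, 0, 0], "turn": 0}, {"claw": 0.0, "linear": [0, 0, 0], "turn": 0}], squeeze=40)

```text
clock: 17.15
tool_pos: [447.5, 149.1, 181.2]
ee_rot: [0.365, 0.931, 0.0, -0.001]
force: [1.3, 1.5, -14.3]
opening: 22.1
grip_force: 39.8
```

Emit:
servo_tool(increments=[{"claw": 0, "linear": [0, 0, 0], "turn": 0}, {"claw": 0, "linear": [0, 0, 0], "turn": 0}])

```text
clock: 17.4
tool_pos: [447.5, 149.1, 181.2]
ee_rot: [0.365, 0.931, 0.0, -0.0]
force: [0.3, 2.6, -15.8]
opening: 22.6
grip_force: 39.8
```

```bash
cat > t.py <<'E'
from h import *
import json,os,sys
n=int(sys.argv[1]) if len(sys.argv)>1 else 0
L=[]
for i in range(n+1):
    if i: capture('top')
    s=readout.observe();q=s['ee_rot'];L.append([s['clock'],(2*np.degrees(np.arctan2(q[1],q[0]))-90+90)%360-90,s['torque'][2],s['tau'][6],s['force'][2],s['joints'][6],*s['tool_pos']])
print(np.array(L).mean(0).round(3).tolist(),np.std(L,0)[1:5].round(3))
E
python3 t.py 4
```

```text
[17.5, 47.202, 0.009, -0.003, -16.197, -0.284, 447.55, 149.048, 181.19] [0.004 0.056 0.    0.479]
```

Run:
```python
from h import *
a=capture('wrist')['img'];b=capture('scene')['img'][130:290,160:310]
b=cv2.resize(b,(400,384),interpolation=cv2.INTER_CUBIC)
cv2.imwrite('pics/grip.png',np.hstack([a[:,112:],b])[:, :800])
```

```text
(no output)
```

View pics/grip.png

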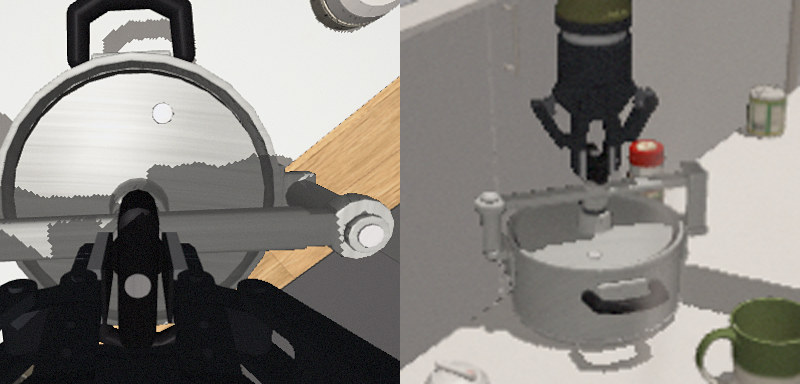

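The wrist half shows the pads at (105,275) and (165,275) standing clear of the knob bar at (138,270). The fingertips are holding the wider hub beneath it, so I open and lift about 8 mm.

Emit:
servo_tool(increments=[{"claw": 0.5, "linear": [0, 0, 0], "turn": 0}, {"claw": 0.5, "linear": [0, 0, 0.16], "turn": 0}, {"claw": 0, "linear": [0, 0, 0], "turn": 0}, {"claw": 0, "linear": [0, 0, 0], "turn": 0}, {"claw": 0, "linear": [0, 0, 0], "turn": 0}], squeeze=40)

```text
clock: 18.32
tool_pos: [448.5, 148.8, 190.3]
ee_rot: [0.365, 0.931, 0.0, 0.001]
force: [-1.4, -1.6, 8.7]
opening: 15.4
grip_force: 43.2
```

```bash
python3 t.py 3
```

```text
[18.4, 47.173, -0.037, 0.012, 8.702, -0.269, 448.47, 148.8, 190.31] [0.003 0.017 0.    0.433]
```

Emit:
servo_tool(increments=[{"claw": 0, "linear": [0, 0, 0], "turn": -0.5}, {"claw": 0, "linear": [0, 0, 0], "turn": -0.5}, {"claw": 0, "linear": [0, 0, 0], "turn": -0.5}])

```text
clock: 18.85
tool_pos: [448.4, 148.7, 190.0]
ee_rot: [0.438, 0.899, 0.0, 0.001]
force: [0.1, -1.4, 4.6]
opening: 15.1
grip_force: 42.5
```

```bash
python3 t.py 1
```

```text
[18.875, 38.044, 0.014, 0.118, 4.699, -0.392, 448.44, 148.717, 189.988] [0.041 0.015 0.176 0.093]
```

Emit:
servo_tool(increments=[{"claw": 0, "linear": [0, 0, -0.003], "turn": -0.5}, {"claw": 0, "linear": [0, 0, -0.003], "turn": -0.5}, {"claw": 0, "linear": [0, 0, -0.003], "turn": -0.5}])

```text
clock: 19.27
tool_pos: [448.4, 148.7, 189.5]
ee_rot: [0.507, 0.862, 0.0, 0.001]
force: [-0.6, -1.8, 6.0]
opening: 15.1
grip_force: 42.7
```

```bash
python3 t.py 1
```

```text
[19.3, 29.085, 0.077, 0.106, 5.585, -0.511, 448.41, 148.709, 189.455] [0.046 0.034 0.19  0.435]
```

Emit:
servo_tool(increments=[{"claw": 0, "linear": [0, 0, -0.003], "turn": -0.5}])

```text
clock: 19.45
tool_pos: [448.4, 148.7, 189.3]
ee_rot: [0.529, 0.849, 0.0, 0.001]
force: [-0.5, -1.3, 5.6]
opening: 14.9
grip_force: 42.7
```

```bash
python3 t.py 1
```

```text
[19.475, 26.093, 0.076, 0.154, 5.219, -0.551, 448.398, 148.687, 189.287] [0.054 0.014 0.22  0.417]
```

Emit:
servo_tool(increments=[{"claw": 0, "linear": [0, 0, -0.003], "turn": -0.5}])

```text
clock: 19.62
tool_pos: [448.4, 148.7, 189.1]
ee_rot: [0.551, 0.835, 0.0, 0.001]
force: [-0.2, -1.3, 5.5]
opening: 15.0
grip_force: 42.7
```

```bash
python3 t.py 1
```

```text
[19.65, 23.097, 0.042, 0.153, 4.664, -0.59, 448.392, 148.693, 189.134] [0.056 0.015 0.219 0.878]
```

```bash
cat > t.py <<'E'
from h import *
L=[]
for i in range(4):
    capture('top')
    s=readout.observe();q=s['ee_rot'];L.append([2*np.degrees(np.arctan2(q[1],q[0]))-90,s['torque'][2],s['tau'][6],s['force'][2]])
print(s['clock'],np.mean(L,0).round(3).tolist(),'tau',np.array(L)[:,2].round(4),s['joints'][6].round(2))
E
python3 t.py
```

```text
19.875 [23.215, 0.053, -0.087, 5.292] tau [-0.2093 -0.0743 -0.0358 -0.0279] -0.59
```

Emit:
servo_tool(increments=[{"claw": 0, "linear": [0, 0, -0.003], "turn": -0.5}, {"claw": 0, "linear": [0, 0, 0], "turn": 0}])

```text
clock: 20.12
tool_pos: [448.4, 148.7, 188.9]
ee_rot: [0.572, 0.82, 0.0, 0.001]
force: [-0.6, -0.9, 5.7]
opening: 14.8
grip_force: 42.6
```

```bash
python3 t.py
```

```text
20.325 [20.241, 0.013, -0.034, 5.572] tau [-0.051  -0.0307 -0.0268 -0.0261] -0.63
```

Emit:
servo_tool(increments=[{"claw": 0, "linear": [0, 0, -0.003], "turn": -0.5}, {"claw": 0, "linear": [0, 0, 0], "turn": 0}])

```text
clock: 20.58
tool_pos: [448.4, 148.7, 188.8]
ee_rot: [0.593, 0.805, 0.0, 0.001]
force: [-1.2, -1.8, 6.4]
opening: 14.9
grip_force: 42.7
```

```bash
python3 t.py
```

```text
20.775 [17.24, 0.039, -0.032, 5.553] tau [-0.0468 -0.0291 -0.0257 -0.0252] -0.67
```

Emit:
servo_tool(increments=[{"claw": 0, "linear": [0, 0, -0.003], "turn": -0.5}, {"claw": 0, "linear": [0, 0, 0], "turn": 0}])

```text
clock: 21.02
tool_pos: [448.4, 148.7, 188.6]
ee_rot: [0.614, 0.789, 0.0, 0.001]
force: [0.2, -1.5, 5.3]
opening: 14.9
grip_force: 42.6
```

```bash
python3 t.py
```

```text
21.225 [14.239, 0.024, -0.032, 5.65] tau [-0.047  -0.0294 -0.0261 -0.0255] -0.71
```

```bash
sed -i 's/range(4)/range(1)/' t.py
```

Emit:
servo_tool(increments=[{"claw": 0, "linear": [0, 0, -0.0045], "turn": -0.6667}, {"claw": 0, "linear": [0, 0, 0], "turn": 0}, {"claw": 0, "linear": [0, 0, 0], "turn": 0}])

```text
clock: 21.6
tool_pos: [448.3, 148.7, 188.4]
ee_rot: [0.641, 0.767, 0.0, 0.001]
force: [0.2, -1.1, 5.5]
opening: 15.1
grip_force: 42.6
```

```bash
python3 t.py
```

```text
21.65 [10.238, 0.025, -0.022, 4.718] tau [-0.0221] -0.76
```

Emit:
servo_tool(increments=[{"claw": 0, "linear": [0, 0, -0.0045], "turn": -0.6667}, {"claw": 0, "linear": [0, 0, 0], "turn": 0}, {"claw": 0, "linear": [0, 0, 0], "turn": 0}])

```text
clock: 22.02
tool_pos: [448.3, 148.6, 188.2]
ee_rot: [0.668, 0.745, 0.0, 0.001]
force: [-0.2, -0.8, 5.6]
opening: 15.3
grip_force: 42.6
```

```bash
python3 t.py
```

```text
22.075 [6.244, -0.001, -0.022, 4.161] tau [-0.0218] -0.81
```

Emit:
servo_tool(increments=[{"claw": 0, "linear": [0, 0, -0.0045], "turn": -0.6667}, {"claw": 0, "linear": [0, 0, 0], "turn": 0}, {"claw": 0, "linear": [0, 0, 0], "turn": 0}])

```text
clock: 22.45
tool_pos: [448.3, 148.6, 187.9]
ee_rot: [0.693, 0.721, 0.0, 0.001]
force: [0.0, -1.7, 5.2]
opening: 14.8
grip_force: 42.6
```

```bash
python3 t.py
```

```text
22.5 [2.241, 0.035, -0.022, 5.562] tau [-0.0215] -0.86
```

Emit:
servo_tool(increments=[{"claw": 0, "linear": [0, 0, -0.0045], "turn": -0.6667}, {"claw": 0, "linear": [0, 0, 0], "turn": 0}, {"claw": 0, "linear": [0, 0, 0], "turn": 0}])

```text
clock: 22.88
tool_pos: [448.3, 148.6, 187.7]
ee_rot: [0.718, 0.696, 0.0, 0.001]
force: [0.4, -1.1, 5.4]
opening: 15.2
grip_force: 42.6
```

```bash
python3 t.py
```

```text
22.925 [-1.762, 0.035, -0.021, 6.254] tau [-0.0213] -0.91
```

Emit:
servo_tool(increments=[{"claw": 0, "linear": [0, 0, -0.0045], "turn": -0.6667}, {"claw": 0, "linear": [0, 0, 0], "turn": 0}, {"claw": 0, "linear": [0, 0, 0], "turn": 0}])

```text
clock: 23.3
tool_pos: [448.3, 148.6, 187.5]
ee_rot: [0.742, 0.671, 0.0, 0.001]
force: [-0.5, -1.7, 6.0]
opening: 14.9
grip_force: 42.6
```

```bash
python3 t.py
```

```text
23.35 [-5.759, -0.023, -0.021, 5.38] tau [-0.0209] -0.96
```

Emit:
servo_tool(increments=[{"claw": 0, "linear": [0, 0, -0.0045], "turn": -0.6667}, {"claw": 0, "linear": [0, 0, 0], "turn": 0}, {"claw": 0, "linear": [0, 0, 0], "turn": 0}])

```text
clock: 23.72
tool_pos: [448.3, 148.6, 187.3]
ee_rot: [0.765, 0.644, 0.0, 0.001]
force: [-0.3, -1.7, 5.2]
opening: 15.3
grip_force: 42.6
```

```bash
python3 t.py
```

```text
23.775 [-9.757, -0.007, -0.021, 5.53] tau [-0.0207] -1.01
```

Emit:
servo_tool(increments=[{"claw": 0, "linear": [0, 0, -0.0045], "turn": -0.6667}, {"claw": 0, "linear": [0, 0, 0], "turn": 0}, {"claw": 0, "linear": [0, 0, 0], "turn": 0}])

```text
clock: 24.15
tool_pos: [448.2, 148.6, 187.0]
ee_rot: [0.787, 0.617, 0.0, 0.001]
force: [-1.5, -2.6, 6.0]
opening: 15.2
grip_force: 42.6
```

```bash
python3 t.py
```

```text
24.2 [-13.762, 0.075, -0.02, 6.413] tau [-0.0204] -1.06
```

Emit:
servo_tool(increments=[{"claw": 0, "linear": [0, 0, -0.0045], "turn": -0.6667}, {"claw": 0, "linear": [0, 0, 0], "turn": 0}, {"claw": 0, "linear": [0, 0, 0], "turn": 0}])

```text
clock: 24.58
tool_pos: [448.2, 148.6, 186.8]
ee_rot: [0.808, 0.589, 0.0, 0.0]
force: [-0.0, -1.0, 5.7]
opening: 15.5
grip_force: 42.7
```

```bash
python3 t.py
```

```text
24.625 [-17.76, -0.002, -0.02, 6.049] tau [-0.0201] -1.11
```

Emit:
servo_tool(increments=[{"claw": 0, "linear": [0, 0, -0.0045], "turn": -0.6667}, {"claw": 0, "linear": [0, 0, 0], "turn": 0}, {"claw": 0, "linear": [0, 0, 0], "turn": 0}])

```text
clock: 25.0
tool_pos: [448.2, 148.6, 186.6]
ee_rot: [0.828, 0.561, 0.0, 0.0]
force: [-0.3, -0.8, 6.2]
opening: 14.9
grip_force: 42.7
```

```bash
python3 t.py
```

```text
25.05 [-21.756, 0.024, -0.02, 4.902] tau [-0.0199] -1.16
```

Emit:
servo_tool(increments=[{"claw": 0, "linear": [0, 0, -0.0045], "turn": -0.6667}, {"claw": 0, "linear": [0, 0, 0], "turn": 0}, {"claw": 0, "linear": [0, 0, 0], "turn": 0}])

```text
clock: 25.42
tool_pos: [448.1, 148.6, 186.4]
ee_rot: [0.847, 0.532, 0.0, 0.0]
force: [-0.6, -1.3, 6.6]
opening: 15.4
grip_force: 42.7
```

```bash
python3 t.py
```

```text
25.475 [-25.762, 0.039, -0.02, 6.105] tau [-0.0195] -1.21
```

Emit:
servo_tool(increments=[{"claw": 0, "linear": [0, 0, -0.0045], "turn": -0.6667}, {"claw": 0, "linear": [0, 0, 0], "turn": 0}, {"claw": 0, "linear": [0, 0, 0], "turn": 0}])

```text
clock: 25.85
tool_pos: [448.1, 148.6, 186.1]
ee_rot: [0.865, 0.502, 0.0, 0.0]
force: [-0.8, -1.0, 6.4]
opening: 15.2
grip_force: 42.7
```

```bash
python3 t.py
```

```text
25.9 [-29.754, 0.033, -0.019, 6.4] tau [-0.0192] -1.26
```

Emit:
servo_tool(increments=[{"claw": 0, "linear": [0, 0, -0.0045], "turn": -0.6667}, {"claw": 0, "linear": [0, 0, 0], "turn": 0}, {"claw": 0, "linear": [0, 0, 0], "turn": 0}])

```text
clock: 26.28
tool_pos: [448.1, 148.6, 185.9]
ee_rot: [0.882, 0.471, 0.0, 0.0]
force: [0.0, -0.7, 6.3]
opening: 14.8
grip_force: 42.7
```

```bash
python3 t.py
```

```text
26.325 [-33.758, 0.052, -0.019, 5.738] tau [-0.0189] -1.31
```

Emit:
servo_tool(increments=[{"claw": 0, "linear": [0, 0, -0.0045], "turn": -0.6667}, {"claw": 0, "linear": [0, 0, 0], "turn": 0}, {"claw": 0, "linear": [0, 0, 0], "turn": 0}])

```text
clock: 26.7
tool_pos: [448.1, 148.6, 185.7]
ee_rot: [0.898, 0.44, 0.0, 0.0]
force: [-0.3, -2.3, 6.4]
opening: 14.8
grip_force: 42.7
```

```bash
python3 t.py
```

```text
26.75 [-37.754, 0.016, -0.019, 5.721] tau [-0.0186] -1.36
```

Emit:
servo_tool(increments=[{"claw": 0, "linear": [0, 0, -0.0045], "turn": -0.6667}, {"claw": 0, "linear": [0, 0, 0], "turn": 0}, {"claw": 0, "linear": [0, 0, 0], "turn": 0}])

```text
clock: 27.12
tool_pos: [448.1, 148.6, 185.5]
ee_rot: [0.913, 0.409, 0.0, 0.0]
force: [0.7, -1.1, 6.7]
opening: 15.2
grip_force: 42.8
```

```bash
python3 t.py
```

```text
27.175 [-41.758, -0.013, -0.018, 6.312] tau [-0.0184] -1.41
```

Emit:
servo_tool(increments=[{"claw": 0, "linear": [0, 0, -0.0045], "turn": -0.6667}, {"claw": 0, "linear": [0, 0, 0], "turn": 0}, {"claw": 0, "linear": [0, 0, 0], "turn": 0}])

```text
clock: 27.55
tool_pos: [448.1, 148.6, 185.2]
ee_rot: [0.926, 0.377, 0.0, 0.0]
force: [-1.1, -1.0, 5.6]
opening: 15.0
grip_force: 42.8
```

```bash
python3 t.py
```

```text
27.6 [-45.754, -0.023, -0.019, 6.086] tau [-0.0193] -1.45
```

Emit:
servo_tool(increments=[{"claw": 0, "linear": [0, 0, -0.0045], "turn": -0.6667}, {"claw": 0, "linear": [0, 0, 0], "turn": 0}, {"claw": 0, "linear": [0, 0, 0], "turn": 0}])

```text
clock: 27.98
tool_pos: [448.1, 148.6, 185.1]
ee_rot: [0.939, 0.344, 0.0, 0.0]
force: [-1.2, -1.7, 6.3]
opening: 15.2
grip_force: 42.9
```

```bash
python3 t.py
```

```text
28.025 [-49.75, 0.067, -0.046, 6.756] tau [-0.0461] -1.5
```

Emit:
servo_tool(increments=[{"claw": 0, "linear": [0, 0, -0.0045], "turn": -0.6667}, {"claw": 0, "linear": [0, 0, 0], "turn": 0}, {"claw": 0, "linear": [0, 0, 0], "turn": 0}])

```text
clock: 28.4
tool_pos: [448.0, 148.6, 184.9]
ee_rot: [0.95, 0.311, 0.0, 0.0]
force: [-1.8, -0.8, 8.2]
opening: 15.2
grip_force: 43.0
```

```bash
python3 t.py
```

```text
28.45 [-53.735, 0.035, -0.085, 7.707] tau [-0.0846] -1.55
```

Emit:
servo_tool(increments=[{"claw": 0, "linear": [0, 0, -0.0045], "turn": -0.6667}, {"claw": 0, "linear": [0, 0, 0], "turn": 0}, {"claw": 0, "linear": [0, 0, 0], "turn": 0}])

```text
clock: 28.82
tool_pos: [448.0, 148.6, 184.8]
ee_rot: [0.961, 0.278, 0.0, 0.0]
force: [-1.3, -1.3, 9.8]
opening: 14.8
grip_force: 43.2
```

```bash
python3 t.py
```

```text
28.875 [-57.73, 0.124, -0.127, 9.305] tau [-0.1272] -1.59
```

Emit:
servo_tool(increments=[{"claw": 0, "linear": [0, 0, -0.0045], "turn": -0.6667}, {"claw": 0, "linear": [0, 0, 0], "turn": 0}, {"claw": 0, "linear": [0, 0, 0], "turn": 0}])

```text
clock: 29.25
tool_pos: [448.0, 148.7, 184.7]
ee_rot: [0.97, 0.244, 0.0, 0.0]
force: [-1.7, -1.4, 9.7]
opening: 14.7
grip_force: 43.4
```

```bash
python3 t.py
```

```text
29.3 [-61.715, 0.161, -0.173, 10.137] tau [-0.1735] -1.64
```

Emit:
servo_tool(increments=[{"claw": 0, "linear": [0, 0, 0], "turn": -0.6667}, {"claw": 0, "linear": [0, 0, -0.002], "turn": -0.6667}, {"claw": 0, "linear": [0, 0, 0], "turn": 0}, {"claw": 0, "linear": [0, 0, 0], "turn": 0}])

```text
clock: 29.8
tool_pos: [448.0, 148.7, 184.5]
ee_rot: [0.984, 0.176, 0.0, 0.0]
force: [-2.0, -1.7, 9.5]
opening: 15.2
grip_force: 43.2
```

```bash
python3 t.py
```

```text
29.85 [-69.696, 0.267, -0.23, 8.868] tau [-0.2295] -1.73
```

Emit:
servo_tool(increments=[{"claw": 0, "linear": [0, 0, -0.004], "turn": -0.6667}, {"claw": 0, "linear": [0, 0, -0.004], "turn": -0.6667}, {"claw": 0, "linear": [0, 0, 0], "turn": 0}, {"claw": 0, "linear": [0, 0, 0], "turn": 0}])

```text
clock: 30.35
tool_pos: [448.0, 148.7, 184.1]
ee_rot: [0.994, 0.107, 0.0, 0.0]
force: [-1.4, -1.0, 9.5]
opening: 14.9
grip_force: 43.3
```

```bash
python3 t.py
```

```text
30.4 [-77.684, 0.221, -0.268, 9.712] tau [-0.2683] -1.83
```

Emit:
servo_tool(increments=[{"claw": 0, "linear": [0, 0, -0.004], "turn": -0.6667}, {"claw": 0, "linear": [0, 0, -0.004], "turn": -0.6667}, {"claw": 0, "linear": [0, 0, 0], "turn": 0}, {"claw": 0, "linear": [0, 0, 0], "turn": 0}])

```text
clock: 30.9
tool_pos: [447.9, 148.7, 183.7]
ee_rot: [0.999, 0.038, 0.0, 0.0]
force: [-1.7, -1.5, 9.8]
opening: 15.0
grip_force: 43.3
```

```bash
python3 t.py
```

```text
30.95 [-85.686, 0.223, -0.26, 10.398] tau [-0.2604] -1.92
```

Emit:
servo_tool(increments=[{"claw": 0, "linear": [0, 0, -0.004], "turn": -0.6667}, {"claw": 0, "linear": [0, 0, -0.004], "turn": -0.6667}, {"claw": 0, "linear": [0, 0, 0], "turn": 0}, {"claw": 0, "linear": [0, 0, 0], "turn": 0}])

```text
clock: 31.45
tool_pos: [447.9, 148.8, 183.3]
ee_rot: [0.999, -0.032, 0.0, 0.0]
force: [-2.5, -1.6, 9.4]
opening: 15.1
grip_force: 43.3
```

```bash
python3 t.py
```

```text
31.5 [-93.686, 0.286, -0.263, 10.412] tau [-0.2632] -2.01
```

Emit:
servo_tool(increments=[{"claw": 0, "linear": [0, 0, -0.004], "turn": -0.6667}, {"claw": 0, "linear": [0, 0, -0.004], "turn": -0.6667}, {"claw": 0, "linear": [0, 0, 0], "turn": 0}, {"claw": 0, "linear": [0, 0, 0], "turn": 0}])

```text
clock: 32.0
tool_pos: [447.9, 148.8, 182.9]
ee_rot: [0.995, -0.102, 0.0, 0.0]
force: [-2.3, -0.6, 10.3]
opening: 14.8
grip_force: 43.4
```

```bash
python3 t.py
```

```text
32.05 [-101.678, 0.259, -0.279, 10.562] tau [-0.2794] -2.1
```

Emit:
servo_tool(increments=[{"claw": 0.4, "linear": [0, 0, 0], "turn": 0}, {"claw": 0.6, "linear": [0, 0, 0], "turn": 0}, {"claw": 0.7, "linear": [0, 0, 0.2], "turn": 0}, {"claw": 0.7, "linear": [0, 0, 0.9], "turn": 0}, {"claw": 0.7, "linear": [0, 0, 0.9], "turn": 0}])

```text
clock: 32.67
tool_pos: [447.6, 148.8, 283.6]
ee_rot: [0.995, -0.103, -0.0, 0.0]
force: [0.6, 0.1, -0.4]
opening: 60.0
grip_force: 0.0
```

```bash
python3 -c "from k import *;knob('r')"
```

```text
scene knob 95 ((447.62713623046875, 152.3903045654297), (16.668909072875977, 60.840179443359375), 87.95346069335938) [444.8274266  154.64926565 203.19672471]
bar 383 [  0.6527443   0.7575783 442.28973   154.28952  ] 49.251167 off -7.720983056521003
lid z 1144 110.06371784585355
bar 170 [  0.68871355   0.7250335  412.10275    105.97185   ] 46.471634 off 0.0783954899370474
lid z 529 107.72364281470936
wrist knob 1764 ((447.7691650390625, 148.72994995117188), (16.02785873413086, 62.61012268066406), 85.80258178710938) [449.69673106 148.42528857 202.5672197 ]
bar 5075 [  0.63750714   0.77044445 450.8595     150.55827   ] 50.393814 off 1.1026053387592196
lid z 15037 108.10595143656161
[449.38704887 149.44484353 284.60023662] [ 0.9946905  -0.10286985  0.00256505 -0.00142014] [-0.497  0.416  0.115  1.95  -0.066  0.773 -2.121] [ 0.04926096  0.0452607  -0.01495294]
```

Emit:
servo_tool(increments=[{"claw": 0.7, "linear": [0, -0.3, 0.8], "turn": 0.5}, {"claw": 0.7, "linear": [0, -0.8, 0.5], "turn": 1}, {"claw": 0.7, "linear": [0, -0.8, 0], "turn": 1}, {"claw": 0.7, "linear": [0, -0.8, 0], "turn": 1}, {"claw": 0.7, "linear": [0, 0, 0], "turn": 0}])

```text
clock: 33.45
tool_pos: [446.9, 10.3, 346.4]
ee_rot: [0.997, 0.077, -0.001, 0.001]
force: [0.3, 0.5, 0.4]
opening: 60.0
grip_force: 0.0
```

Run:
```python
from k import *
knob('f')
a=cv2.imread('pics/f_scene.png')[150:310,120:330];b=cv2.imread('pics/f_top.png')[130:250,120:290]
cv2.imwrite('pics/fin.png',np.hstack([cv2.resize(a,(400,300)),cv2.resize(b,(400,300))]))
```

```text
scene knob 93 ((447.4740295410156, 150.3345489501953), (17.83011245727539, 63.71098327636719), 87.01612854003906) [444.25509384 154.23913831 203.15201885]
bar 381 [  0.6458219    0.76348805 443.03223    155.23512   ] 49.772667 off -8.166056730031
lid z 1145 110.03947918873553
top knob 109 ((448.8373107910156, 148.01119995117188), (16.816431045532227, 60.616512298583984), 85.06831359863281) [448.67321152 147.59401566 201.9692835 ]
bar 352 [  0.6474111   0.762141  447.21014   147.30869  ] 49.653305 off 0.2939614450352206
lid z 1186 108.32585159065388
wrist knob 1338 ((446.8421630859375, 147.4535675048828), (16.380908966064453, 64.28752899169922), 86.21110534667969) [448.7719753  146.60359001 202.42009896]
bar 3879 [  0.64391786   0.76509464 452.00607    150.5157    ] 49.91541 off 2.006403485425962
lid z 11253 107.89902547527043
[447.52318327  14.8584636  346.57155348] [ 9.96761254e-01  8.04143696e-02 -6.68112103e-04 -2.93056325e-04] [-0.182  0.304  0.064  1.905 -0.024  0.935 -1.517] [ 0.03748809  0.03574098 -0.04064438]
```

View pics/fin.png

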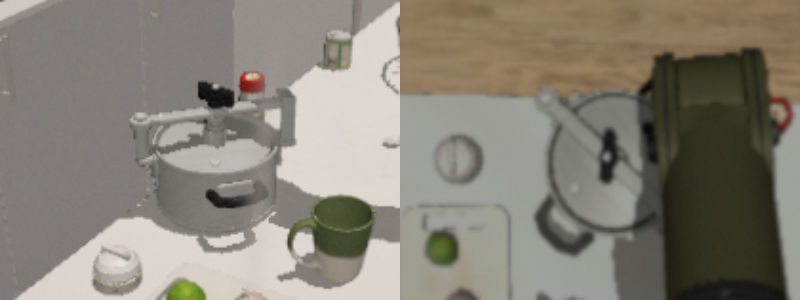

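The picture shows the lid flat in the mouth, the bar from its hinge post (140,130) into the hook (287,110), and the knob free at (215,95). The jar, tin and timer are standing where they were.

```bash
python3 -c "from station import arm;print(arm.close_job())"
```

```text
the job is handed in; nothing more can be done
None
```

The cooker is closed and handed in at about 34 s: the lid sits flat on the gasket, the bar is home against its stop, the knob ended about 48° past first contact with the lid (45° asked), and nothing else on the worktop was disturbed.

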